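Clip the egg timer onto the rail's eye

TASK

Hang the aluminium egg timer on the hook rail by its snap hook: bring the hook over the brass eye and press gently down until the eye has pushed the red gate open, gone in and the gate has snapped shut. Then, still holding the timer, draw it up with a light tug so that the eye bears on the shut gate from inside, to be sure it holds, lower it and leave it hanging still. Never force the eye, and leave the mugs, the basket and the jug alone.

Things in the scene. Friction and masses are not known exactly. Their poses are not given: they have to be found in the camera images.
- timer: Loose egg timer, about 0.2 kg, upright on the table at the start; origin at the centre of its underside, z up. Aluminium drum 46 mm across, 36 mm high; on it a snap hook of 8 mm steel bar in its xz plane, an upside-down J: shank at x = -14 mm, peaked bend over x = 0, nose at x = +14 mm. Inside 20 mm wide. Orange finger tab on the bend; 160 mm tall in all.
- tab (a point): Centre of the orange finger tab of the timer, 144 mm above its underside, above the bend; the tab is a block 24 mm long (timer's x), 12 mm thick (timer's y: pinch it across this) and 32 mm high. Axes as the timer's.
- nose (a point): Lower end of the hook's nose, on the timer's +x side, 86 mm above its underside. Between the drum's top (36 mm up) and this end the +x side is open: a bar can come in there from +x to lie under the gate.
- seat (a point): Point in the hook, on the timer's axis, 115.8 mm above its underside, where the middle of the eye's bar sits once right home in the bend (a hard stop). The gate snaps shut once the bar's middle is 2 to 9 mm below this point; drawn back onto the shut gate from inside, the bar's middle is 21 mm below it.
- gate (a joint): Angle (rad) of the hook's sprung red gate: 0 = shut, tip at the nose; to 1.4 as it swings up into the hook, the only way it opens; springs shut. Hinged on the shank 89 mm above the timer's underside, 10 mm behind its axis; 21 mm long, 4 mm thick. Opening it with the eye takes about 4 to 8 N, more than the timer weighs.
- eye_mid (a point): Middle of the eye's adjusting range: where the middle of the eye's front bar would be if it stood half-way in its slot, 160 mm above the table. z up, y along the bar, x from the bar to the slotted plate 45 mm behind. The eye is stuck anywhere from 16 mm below to 16 mm above this point: its height is NOT measured, find it by feel or sight; x and y are true.
- eye_hole (a point): Middle of the eye's hole, also at the slot's mid height, so the true hole is up to 16 mm above or below. The eye is a level brass loop of 7 mm round bar standing out from the plate; the hole behind its front bar is 24 mm wide (y) and 34 mm deep (x); the nose goes down through it. Keep push and pull on it under 15 N.
- rail: Fixed hook rail standing on the table; origin on the table under the front face of its white slotted plate (46 mm wide, 120 to 200 mm high). x points away from the side with the eye and hooks, y along the rail, z up. A wooden strip 440 mm long, top at 200 mm, on two posts at y = -210 and +210 mm.
- mug0_mid (a point): Centre of the blue enamel mug hanging on the rail, about 74 mm across and 66 mm long, its axis along the rail, 140 mm to the -y side of the eye; swings on its hook. Leave alone.
- mug1_mid (a point): Centre of the red enamel mug hanging on the rail, same size, 140 mm to the +y side of the eye. Leave alone.
- basket: Yellow plastic crispbread basket, 180 by 130 mm, 70 mm high, bread standing out to about 90 mm; origin at the centre of its underside. Leave alone.
- jug: White ceramic milk jug, 88 mm across, 125 mm high, with a handle; origin at the centre of its underside. Leave alone.

How it is judged (in metres and radians):
On the way, in this order (a step that is already met when the one before it is completed fails the run):
1. the held hook is pressed on the eye so that the gate swings well open (value of joint gate above 0.5 rad and contact force between gate and rail above 0.5 N and contact force between the fingers and timer above 1 N).
2. the eye is inside the hook and the gate has snapped shut, timer still held (value of joint gate below 0.15 rad and horizontal distance between seat and eye_mid below 0.012 m and z of seat in the frame of eye_mid between -0.021 and 0.021 m and contact force between the fingers and timer above 1 N and contact force between gate and rail below 0.1 N), for 0.1 s.
3. tug: the held timer is drawn up so that the eye bears on the shut gate (2 N or more) (value of joint gate below 0.15 rad and horizontal distance between seat and eye_mid below 0.012 m and contact force between the fingers and timer above 1 N and contact force between gate and rail above 2 N).
At the end, for the whole second after the job is handed in: The timer hangs still on the eye alone, let go, with the gate shut (under 0.15 rad) behind the eye's bar and not resting on it: the seat point within 12 mm level and 21 mm in height of the eye's mid point, timer within 0.2 rad of upright (value of joint gate below 0.15 rad and horizontal distance between seat and eye_mid below 0.012 m and z of seat in the frame of eye_mid between -0.021 and 0.021 m and contact force between gate and rail below 0.1 N and contact force between timer and rail above 1 N and contact force between timer and the fingers below 0.05 N and angle between timer's own z axis and vertical below 0.2 rad and linear speed of timer below 0.03 m/s and angular speed of timer below 0.4 rad/s); the robot touches nothing.
It fails at once if the timer or its hook pressed or pulled on the rail or eye with more than 40 N (sum of all contacts) (contact force between timer and rail above 40 N).
It fails at once if the robot or timer pushes a mug out of place by over 15 mm (distance of any of mug0_mid, mug1_mid from where it was at the start of the episode above 0.015 m).
It fails at once if the basket or jug moved by over 15 mm (distance of any of basket, jug from where it was at the start of the episode above 0.015 m).
It fails at once if the robot itself leans on the rail with more than 20 N (contact force between any of the fingers, the arm and rail above 20 N).
It also fails if it takes over 58 s, if anything falls off the work surface, if the arm or the gripper's body presses on something with over 40 N, if the wrist force passes 120 N, or if a joint passes its speed limit or range.

ROBOT

A 7-joint arm with a two-finger parallel gripper is mounted at the origin on the work surface. World frame = base frame: x ahead of the robot, y to its left, z up, the work surface at z = 0. Lengths are in mm, angles in rad, forces in N, time in s.
With the tool pointing down it reaches from about 400 to 875 mm from the base axis. Payload 19.3 kg.
Tool frame: the origin (TCP) lies on the centre line of the jaws, within the pads' length; the fingertips stand 22 mm ahead of it and the grasp point (between the pads) lies 3 mm ahead of it; z points along the fingers, y is the line along which they close (so a half turn about z gives the same grasp; the last joint's range is limited). The gripper opens to 85 mm and grips with 20 to 120 N. Pads are 22 mm wide; open, the fingers measure 114 mm over their backs; the gripper's body (76 mm by 85 mm) begins 54 mm behind the grasp point. The pads swing forward as they close: fully open they stand 13 mm farther back than shut.
Start: joints at [-1.281, 0.521, -0.036, 1.599, 0.021, 1.021, -0.113], TCP at [220.072, 584.964, 253.291] pointing down, gripper open.
Joint ranges: [-2.91, 2.91], [-0.3, 2.13], [-1.5, 1.42], [0.17, 2.43], [-1.26, 4.41], [0.16, 1.93], [-2.52, 2.52]. Speed limits (rad/s): [1.89, 1.89, 2.39, 2.39, 3.01, 3.01, 3.01].

INTERFACE

Orientations are given as a 3x3 rotation matrix whose columns are the frame's x, y, z axes.
In Python, from station import get_obs, grab_frame, robot gives the robot as it stands.
- The arm moves only by the shell command python3 -m crank 'ROWS'. ROWS is JSON, a list that holds one entry, the list of rows, each a list of 7 numbers: the turn, a rotation vector about the tool's x, y, z in degrees, then the shift along the tool's x, y, z in m, then the gripper command: -1 is shut, 1 is fully open, values between are in proportion. A call has 1 to 20 rows; each row shifts and turns the commanded pose from where the row before left it, along the tool's axes as they then stand; what a row does not reach is not made up. A row lasts 1/12 s, in which the tool goes at most 41.7 mm and 7.16 degrees, less where a joint would pass 70% of its speed; a pose out of reach is approached as far as the arm can. A call is refused whole if a number of a shift passes 0.0417 or a number of a turn 7.16, either way. A call with a gripper value outside its range is refused whole. The fingers move at their own pace and stop on an object; the grip force is fixed at half the most. Time passes only in rows, so rows that do not move let the fingers close. It gives the time, the measured TCP pose, the force, the opening and the grip force at its end, in the units of the state.
- get_obs(): the state, without advancing time (a new reading comes with each control period).
- grab_frame(name): name is "scene" or "top" or "wrist"; returns a dict with "color" (480x640x3 uint8, red, green, blue), "range_z" (480x640 float32, mm along the optical axis (not along the pixel's ray), 0 where there is no reading), "intrinsics" (3x3 intrinsics, pixels), "position" and "rotation" of the camera in the world; the wrist camera has in their place "mount" (4x4, takes a point from camera to tool coordinates, whose origin is the TCP and whose axes are the flange's). Camera axes: x right, y up, looking along -z (the intrinsics and any distortion apply to the point x, -y, -z); pixel columns grow to the right and rows downward; lengths in mm; the calibration is good to about 2 mm. The wrist camera is an equidistant fisheye: a pixel r from the principal point sees the ray r / f radians off the axis. A picture is of the moment at which its call begins: read the wrist's pose just before it.
- robot.close_job(): hands the job in; it is judged then, once.
The state is a dict: "clock": time; "joint_pos": joint angles; "qvel": joint speeds; "joint_efforts": joint torques, N m; "ee_pos": TCP position; "tool_rot": TCP orientation; "wrist_force": force on the tool from outside, world axes, zero at the start; "moment": the same for the moment, N m; "opening": opening from 0.0 (shut) to 1.0 (fully open); "finger_force": force on a finger pad.
Only numpy, scipy, OpenCV 4.12 (cv2) and the standard library are available. Lean on these libraries where they do the work, as an engineer would, in place of code of your own. Each camera call takes 0.05 s, during which the arm holds its last target. There are 200 camera calls.

## Working session

There is one attempt and no reset: what is moved stays moved. The work goes in short steps, Python scripts to look and compute and a shell command to move; the robot and the scene stay as the last step left them, time stands still between calls to the robot, and variables do not carry over. Pictures are saved under pics/ and viewed, at most 10 in all, crops included, and the job is handed in when it is done.

```bash
mkdir -p pics; ls; cat > h.py <<'E'
import numpy as np, cv2
from station import get_obs, grab_frame, robot
def save(n,f): cv2.imwrite(f'pics/{n}.png',cv2.cvtColor(f['color'],cv2.COLOR_RGB2BGR))
def cloud(f):
    K=np.array(f['intrinsics']);z=f['range_z'].astype(float)
    v,u=np.mgrid[:480,:640]
    P=np.stack([(u-K[0,2])/K[0,0]*z,-(v-K[1,2])/K[1,1]*z,-z],-1)
    return P@np.array(f['rotation']).T+np.array(f['position'])
E
python3 - <<'E'
from h import *
import pickle
print(get_obs())
for n in('scene','top'):
    f=grab_frame(n);save(n,f);pickle.dump(dict(f),open(n+'.pkl','wb'));print(n,f['position'],f['intrinsics'],f['rotation'],[k for k in f])
a=cv2.imread('pics/scene.png');b=cv2.imread('pics/top.png')
E
```

```text
pics
{'clock': 0.0, 'joint_pos': array([-1.28123747,  0.52203682, -0.03635902,  1.59999342,  0.02120745,
        1.02106632, -0.11279843]), 'qvel': array([ 1.52060568e-03, -3.48309841e-04,  9.65893225e-04,  1.46783278e-03,
       -2.46047926e-05,  1.19701534e-04,  1.88265097e-04]), 'joint_efforts': array([-3.00462983e-03, -9.27119136e+01,  1.97881982e+00, -3.69941354e+01,
        1.77743408e-02,  8.22435570e-03,  2.81974746e-05]), 'ee_pos': array([219.94129548, 584.70181866, 252.7163674 ]), 'tool_rot': array([[-9.35989724e-01,  3.52027170e-01, -3.28565954e-04],
       [ 3.52027317e-01,  9.35989116e-01, -1.06936664e-03],
       [-6.89119546e-05, -1.11658037e-03, -9.99999374e-01]]), 'wrist_force': array([0.69010977, 0.19911463, 0.3555951 ]), 'moment': array([0.01721526, 0.00492142, 0.05185178]), 'finger_force': 0.0, 'opening': 1.0005166359540225}
scene [1144.20562623  -47.14424125  912.24226924] [[523.14009345   0.         316.14474726]
 [  0.         523.14009345 241.54371376]
 [  0.           0.           1.        ]] [[ 0.06870385 -0.79412214  0.60386241]
 [ 0.99760986  0.05915944 -0.03570321]
 [-0.00737145  0.60487204  0.79628856]] ['color', 'range_z', 'intrinsics', 'position', 'rotation']
top [ 333.13383227  -12.05528979 1310.79188167] [[565.13455406   0.         309.18413286]
 [  0.         565.13455406 242.15809029]
 [  0.           0.           1.        ]] [[-0.01373866  0.98605717 -0.16583882]
 [-0.99967438 -0.01711199 -0.01892931]
 [-0.02150321  0.16552476  0.98597118]] ['color', 'range_z', 'intrinsics', 'position', 'rotation']
```

View pics/scene.png

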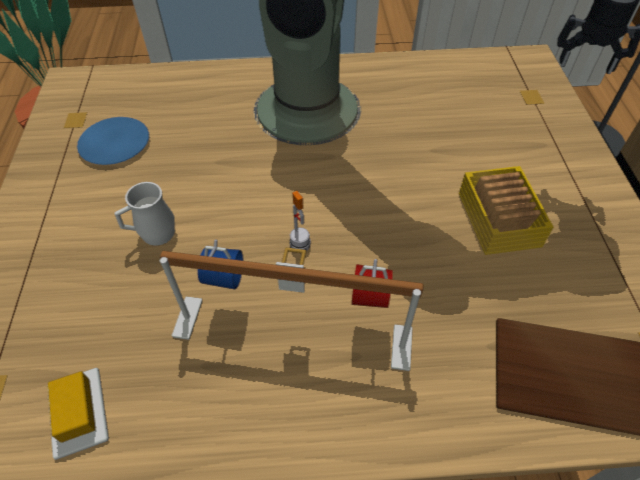

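View pics/top.png

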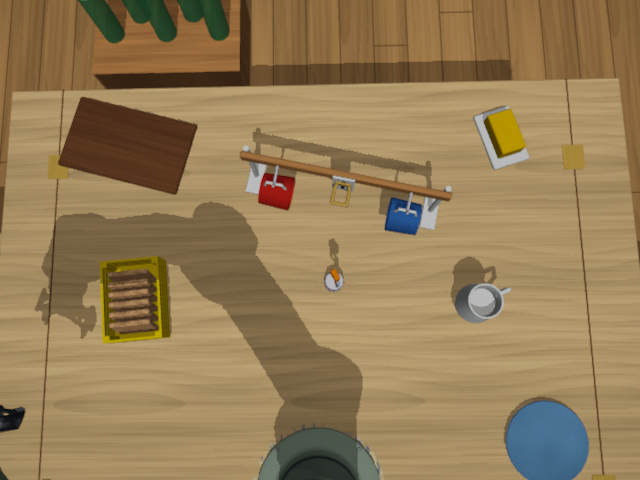

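The scene view shows the timer at about (299,225), with the tab at (297,200), the eye at (292,257) and the mugs on either side of it. In the top view the tab is at (336,274), the eye at (342,193) and the strip runs from (243,155) to (449,197). Next I'll measure these.

```bash
python3 - <<'E'
from h import *
import pickle
def pca(p):
    p=p[:,:2]-p[:,:2].mean(0);w,v=np.linalg.eigh(p.T@p/len(p));return np.sqrt(w).round(1),v[:,1].round(3)
for n,boxes in(('top',{'tab':(320,255,350,295),'eye':(325,175,360,212),'strip':(235,145,455,205)}),('scene',{'tab':(285,188,310,255),'eye':(270,243,312,275),'strip':(160,250,425,295)})):
    f=pickle.load(open(n+'.pkl','rb'));P=cloud(f);hsv=cv2.cvtColor(f['color'],cv2.COLOR_RGB2HSV)
    for k,(a,b,c,d) in boxes.items():
        p=P[b:d,a:c].reshape(-1,3);h=hsv[b:d,a:c].reshape(-1,3).astype(int)
        z=p[:,2]
        if k=='tab': m=(h[:,0]<16)&(h[:,1]>190)&(z>120)
        if k=='eye': m=(h[:,1]>110)&(z>130)&(z<185)
        if k=='strip': m=(z>180)&(z<215)&(h[:,1]>100)
        q=p[m]
        print(n,k,len(q),q.mean(0).round(1),q.min(0).round(),q.max(0).round(),*pca(q))
        if k=='strip':
            top=q[q[:,2]>196] ; print(np.polyfit(top[:,1],top[:,0],1), pca(top),top.mean(0),top.min(0),top.max(0))
    # drum
    m=(P[...,2]>28)&(P[...,2]<42)&(hsv[...,1]<60)
    v,u=np.nonzero(m);s=(abs(u-(335 if n=='top' else 300))<25)&(abs(v-(281 if n=='top' else 238))<25)
    q=P[v[s],u[s]];print(n,'drum',len(q),q.mean(0),q.min(0),q.max(0))
    im=cv2.cvtColor(f['color'],cv2.COLOR_RGB2BGR)
    c=im[160:300,290:390] if n=='top' else im[185:300,250:350]
    cv2.imwrite(f'pics/c_{n}.png',cv2.resize(c,None,fx=4,fy=4,interpolation=cv2.INTER_CUBIC))
a=cv2.imread('pics/c_top.png');b=cv2.imread('pics/c_scene.png')
o=np.zeros((560,800,3),np.uint8);o[:560,:400]=a;o[:460,400:]=b;cv2.imwrite('pics/both.png',o)
E
```

```text
top tab 8 [457.5 -41.3 156.9] [447. -46. 140.] [469. -34. 167.] [4.1 8.3] [-0.994 -0.105]
top eye 224 [623.3 -56.3 178.3] [597. -93. 133.] [661. -27. 185.] [14.  17.3] [-0.998  0.064]
top strip 1885 [655.1 -66.3 197.1] [ 601. -280.  180.] [715. 149. 207.] [  7.1 126.1] [0.223 0.975]
[2.27767055e-01 6.72467940e+02] (array([  4. , 128.3]), array([0.222, 0.975])) [657.12658471 -67.35546404 200.25122506] [ 603.17933135 -279.87420809  196.02104644] [712.37116424 149.23956216 207.14673843]
top drum 173 [455.78128922 -40.0558995   36.28414148] [439.11562543 -62.86131965  28.72862057] [475.99960194 -22.08797572  41.73581022]
scene tab 125 [462.6 -42.6 151.8] [447. -51. 131.] [472. -34. 163.] [3.1 7. ] [-0.854 -0.52 ]
scene eye 172 [612.2 -53.4 178.5] [598. -76. 174.] [636. -33. 182.] [ 9.5 13.5] [0.28 0.96]
scene strip 3351 [662.  -59.9 195.3] [ 602. -279.  180.] [713. 150. 204.] [  5.4 122.7] [0.222 0.975]
[2.27260837e-01 6.73897701e+02] (array([  4. , 125.3]), array([0.222, 0.975])) [660.62561185 -58.40024757 200.09352149] [ 604.97743111 -279.44097875  196.02127505] [713.12967388 150.46723855 204.32223497]
scene drum 259 [461.75259062 -41.69279552  35.84973972] [438.62320314 -62.17387406  28.00094593] [479.45038713 -21.6029576   41.03036064]
```

View pics/both.png

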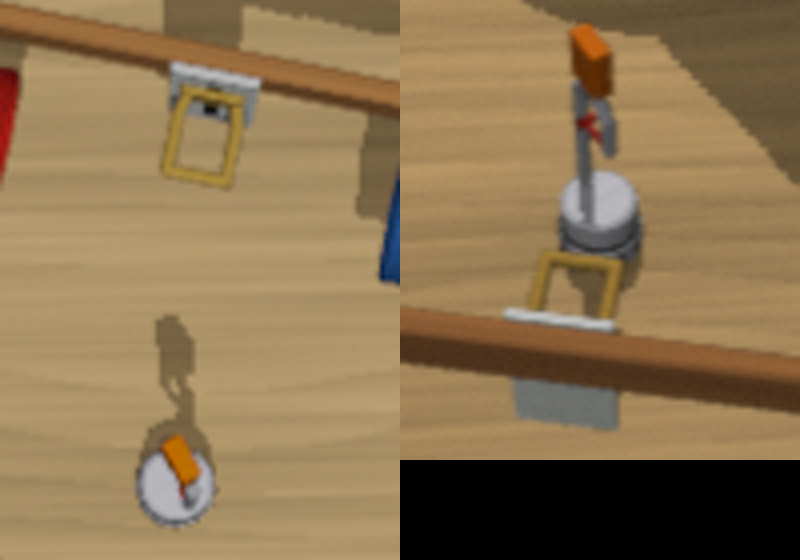

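The timer stands at about (459,-42). Its nose points towards +x/+y, a heading of about 30°, and must turn to the rail heading of about -12.8°. The eye looks high in its slot. I'll move over the timer now.

```bash
python3 -m crank '[[[0,0,0,-0.0247,-0.0279,0,1],[0,0,0,-0.0247,-0.0279,0,1],[0,0,0,-0.0247,-0.0279,0,1],[0,0,0,-0.0247,-0.0279,0,1],[0,0,0,-0.0247,-0.0279,0,1],[0,0,0,-0.0247,-0.0279,0,1],[0,0,0,-0.0247,-0.0279,0,1],[0,0,0,-0.0247,-0.0279,0,1],[0,0,0,-0.0247,-0.0279,0,1],[0,0,0,-0.0247,-0.0279,0,1],[0,0,0,-0.0247,-0.0279,0,1],[0,0,0,-0.0247,-0.0279,0,1],[0,0,0,-0.0247,-0.0279,0,1],[0,0,0,-0.0247,-0.0279,0,1],[0,0,0,-0.0247,-0.0279,0,1],[0,0,0,-0.0247,-0.0279,0,1],[0,0,0,-0.0247,-0.0279,0,1],[0,0,0,-0.0247,-0.0279,0,1],[0,0,0,0,0,0,1],[0,0,0,0,0,0,1]]]'
python3 - <<'E'
from h import *
import pickle
o=get_obs();f=grab_frame('wrist');save('w1',f);f=dict(f);f['o']=o;pickle.dump(f,open('w1.pkl','wb'))
print(o['ee_pos'],o['tool_rot'],o['joint_pos'],f['intrinsics'],f['mount'])
E
```

```text
clock: 1.77
ee_pos: [459.4, -43.4, 253.0]
tool_rot: [[-0.935, 0.355, -0.001], [0.355, 0.935, -0.001], [0.0, -0.001, -1.0]]
wrist_force: [-0.6, 1.1, 0.4]
opening: 1.0
finger_force: 0.0
[459.43327009 -43.40997981 253.01306761] [[-9.34688351e-01  3.55467852e-01 -5.41637651e-04]
 [ 3.55468128e-01  9.34688243e-01 -5.46548503e-04]
 [ 3.11981921e-04 -7.03387440e-04 -9.99999704e-01]] [-0.25349126  0.26917956  0.26568413  2.02417465 -0.0915566   0.85987286
  1.27030585] [[371.64829954   0.         323.71192536]
 [  0.         371.64829954 242.35239113]
 [  0.           0.           1.        ]] [[ 9.02216368e-05  9.47590848e-01  3.19486428e-01  8.21560779e+01]
 [ 9.99999995e-01 -9.72237397e-05  5.96798270e-06  2.65080447e-01]
 [ 3.67168711e-05  3.19486426e-01 -9.47590852e-01 -1.20472939e+02]
 [ 0.00000000e+00  0.00000000e+00  0.00000000e+00  1.00000000e+00]]
```

View pics/w1.png

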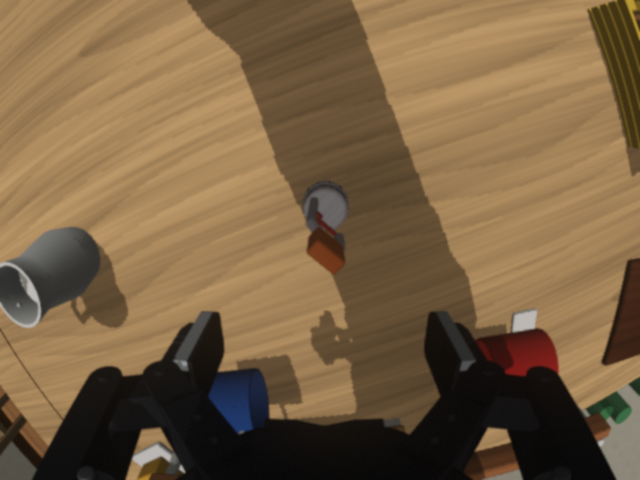

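The wrist view shows the tab at (326,250) and the drum at (325,205). The gripper hides the eye. I'll localise the tab from the depth here.

```bash
cat >> h.py <<'E'
def wcloud(f,o):
    K=np.array(f['intrinsics']);z=f['range_z'].astype(float);v,u=np.mgrid[:480,:640]
    a=(u-K[0,2])/K[0,0];b=(v-K[1,2])/K[1,1];r=np.hypot(a,b)+1e-9;t=np.tan(r)/r
    P=np.stack([a*t*z,-b*t*z,-z],-1);M=np.array(f['mount']);P=P@M[:3,:3].T+M[:3,3]
    return P@np.array(o['tool_rot']).T+o['ee_pos']
E
python3 - <<'E'
from h import *
import pickle
f=pickle.load(open('w1.pkl','rb'));P=wcloud(f,f['o']);hsv=cv2.cvtColor(f['color'],cv2.COLOR_RGB2HSV)
m=np.zeros((480,640),bool);m[215:280,295:355]=1
t=m&(hsv[...,1]>180)&(hsv[...,0]<14)&(P[...,2]>120);q=P[t];print(len(q),q.mean(0),q.min(0),q.max(0))
top=q[q[:,2]>156];print('top',len(top));r=cv2.minAreaRect(top[:,:2].astype(np.float32));print(r,cv2.boxPoints(r))
r=cv2.minAreaRect(q[:,:2].astype(np.float32));print(r,cv2.boxPoints(r))
m[:]=0;m[175:240,295:355]=1
d=P[m&(abs(P[...,2]-36)<4)];print('drum',len(d),cv2.minEnclosingCircle(d[:,:2].astype(np.float32)),d.mean(0))
# eye in fixed cams, rail coords
R=np.array([[.975,-.222],[.222,.975]])
for n,b in(('top',(325,175,360,212)),('scene',(270,243,312,275))):
    g=pickle.load(open(n+'.pkl','rb'));Q=cloud(g);h=cv2.cvtColor(g['color'],cv2.COLOR_RGB2HSV)
    s=np.zeros((480,640),bool);s[b[1]:b[3],b[0]:b[2]]=1
    s&=(h[...,1]>120)&(h[...,0]>16)&(h[...,0]<28)&(Q[...,2]>140)&(Q[...,2]<188)
    p=Q[s];c=p[:,:2]@R.T;print(n,len(p),np.percentile(c,[2,10,50,90,98],0).round(1).tolist(),np.percentile(p[:,2],[5,50,95]))
    front=c[:,0]<np.percentile(c[:,0],5)+7;print(' front',c[front].mean(0),np.ptp(c[front],0),np.median(p[front,2]))
    s=(Q[...,2]>120)&(Q[...,2]<205)&(h[...,1]<50);s[:b[1]-10]=0;s[b[3]+20:]=0;s[:,:b[0]]=0;s[:,b[2]:]=0
    c=Q[s];cc=c[:,:2]@R.T;print(' plate',len(c),np.percentile(cc,[3,50,97],0).round(1).tolist(),np.percentile(c[:,2],[3,97]))
E
```

```text
745 [457.91511682 -40.79006459 158.74730204] [382.80242142 -50.76714377 136.29221486] [470.64363212 -13.89250072 373.51141543]
top 637
((425.28143310546875, -34.08684539794922), (20.738262176513672, 91.75521850585938), 77.30961608886719) [[378.2466   -34.12417 ]
 [467.7604   -54.28118 ]
 [472.31625  -34.049522]
 [382.80246  -13.892509]]
((425.28143310546875, -34.08684539794922), (20.738262176513672, 91.75521850585938), 77.30961608886719) [[378.2466   -34.12417 ]
 [467.7604   -54.28118 ]
 [472.31625  -34.049522]
 [382.80246  -13.892509]]
drum 1068 ((459.7119445800781, -41.699527740478516), 21.26287078857422) [457.70152941 -37.79343968  35.52448862]
top 219 [[596.3, 64.9], [598.0, 66.8], [618.6, 82.7], [641.8, 99.5], [644.3, 101.5]] [174.52444118 178.97810503 184.88700874]
 front [599.51511705  83.20450828] [ 8.96052601 37.13668257] 178.03187935279254
 plate 162 [[643.6, 61.8], [645.0, 83.2], [650.4, 104.6]] [127.78210495 202.59022368]
scene 167 [[597.3, 65.1], [598.7, 67.1], [606.0, 83.0], [622.8, 100.3], [626.2, 101.8]] [175.14125735 178.66077011 181.06207781]
 front [600.38598814  83.44528661] [ 8.62995277 36.83993077] 178.62104631750475
 plate 324 [[644.5, 62.0], [648.0, 83.6], [649.9, 104.2]] [123.78747222 202.22138613]
```

```bash
python3 - <<'E'
from h import *
import pickle
f=pickle.load(open('w1.pkl','rb'));P=wcloud(f,f['o']);hsv=cv2.cvtColor(f['color'],cv2.COLOR_RGB2HSV)
m=np.zeros((480,640),bool);m[215:280,295:355]=1
t=m&(hsv[...,1]>180)&(hsv[...,0]<14)&(abs(P[...,2]-160)<5)
t=cv2.erode(t.astype(np.uint8),np.ones((2,2)))>0
q=P[t];r=cv2.minAreaRect(q[:,:2].astype(np.float32));print(len(q),q.mean(0),r,cv2.boxPoints(r))
E
```

```text
562 [458.96468304 -41.18673825 159.69639382] ((459.086181640625, -41.31416320800781), (22.302534103393555, 10.496082305908203), 27.57474708557129) [[446.77225  -41.82424 ]
 [451.63095  -51.12805 ]
 [471.40012  -40.804085]
 [466.5414   -31.500275]]
```

```bash
python3 -m crank '[[[0,0,0,0.0009,0.0018,0,1],[0,0,-6.9,0,0,0,1],[0,0,-6.9,0,0,0,1],[0,0,-6.9,0,0,0,1],[0,0,-6.9,0,0,0,1],[0,0,-6.9,0,0,0,1],[0,0,-6.9,0,0,0,1],[0,0,-6.9,0,0,0,1],[0,0,0,0,0,0,0],[0,0,0,0,0,0.02,0],[0,0,0,0,0,0.02,0],[0,0,0,0,0,0.02,0],[0,0,0,0,0,0.02,0],[0,0,0,0,0,0.021,0],[0,0,0,0,0,0,0],[0,0,0,0,0,0,0]]]'; python3 -c "
from h import *
print(get_obs()['joint_pos'])"
```

```text
clock: 3.15
ee_pos: [458.7, -39.0, 152.2]
tool_rot: [[-0.886, -0.463, -0.002], [-0.463, 0.886, -0.0], [0.002, 0.001, -1.0]]
wrist_force: [0.1, -0.5, 0.8]
opening: 0.502
finger_force: 0.0
[-0.10763123  0.42423665  0.08083849  2.11542467 -0.05827894  0.60583915
  2.06616745]
```

```bash
python3 -m crank '[[[0,0,0,0.0007,-0.0024,0,0],[0,0,0,0,0,0,-0.4],[0,0,0,0,0,0,-1],[0,0,0,0,0,0,-1],[0,0,0,0,0,0,-1],[0,0,0,0,0,0,-1],[0,0,0,0,0,0,-1],[0,0,0,0,0,0,-1],[0,0,0,0,0,0,-1],[0,0,0,0,0,0,-1]]]'
```

```text
clock: 3.98
ee_pos: [460.2, -42.1, 153.3]
tool_rot: [[-0.886, -0.464, 0.002], [-0.464, 0.886, 0.0], [-0.002, -0.001, -1.0]]
wrist_force: [-0.9, 0.1, 11.0]
opening: 0.128
finger_force: 59.4
```

```bash
python3 -m crank '[[[0,0,0,0,0,-0.005,-1],[0,0,0,0,0,-0.019,-1],[0,0,0,0,0,-0.019,-1],[0,0,0,0,0,-0.019,-1],[0,0,0,0,0,-0.019,-1],[0,0,0,0,0,-0.019,-1],[0,0,0,0,0,-0.015,-1],[0,0,6.7,0,0,0,-1],[0,0,6.7,0,0,0,-1],[0,0,6.7,0,0,0,-1],[0,0,6.7,0,0,0,-1],[0,0,6.7,0,0,0,-1],[0,0,6.7,0,0,0,-1],[0,0,0,0,0,0,-1],[0,0,0,0,0,0,-1]]]'
python3 - <<'E'
from h import *
import pickle
o=get_obs();f=grab_frame('scene');save('s2',f);g=grab_frame('wrist');save('w2',g)
pickle.dump((o,dict(f),dict(g)),open('2.pkl','wb'))
print(o['ee_pos'],o['tool_rot'],o['wrist_force'])
a=cv2.resize(cv2.imread('pics/s2.png')[130:290,200:400],None,fx=2,fy=2);b=cv2.imread('pics/w2.png')[120:440,140:540]
cv2.imwrite('pics/b2.png',np.hstack([a,b]))
E
```

```text
clock: 5.23
ee_pos: [459.5, -41.9, 267.6]
tool_rot: [[-0.977, 0.213, 0.0], [0.213, 0.977, 0.0], [-0.0, 0.0, -1.0]]
wrist_force: [0.6, -0.6, -2.5]
opening: 0.13
finger_force: 58.7
[459.54521316 -41.89899662 267.61420298] [[-9.77049520e-01  2.13012220e-01  1.73026959e-04]
 [ 2.13012229e-01  9.77049533e-01  3.54393809e-05]
 [-1.61506888e-04  7.14828883e-05 -9.99999984e-01]] [ 0.58334972 -0.59059319 -2.49141611]
```

View pics/b2.png

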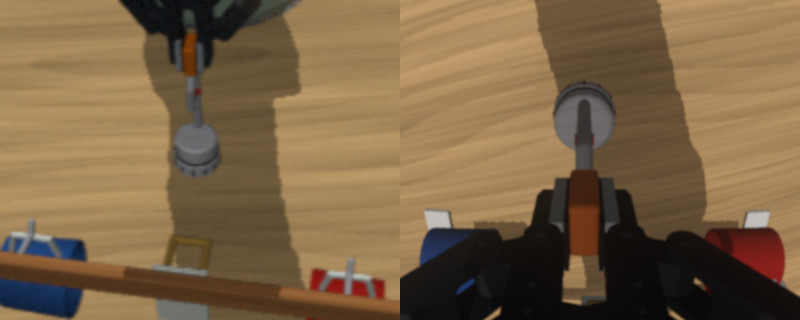

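The timer is held square between the pads, with the drum below at about (585,115) in the wrist crop. I'll check the drum's pose relative to the TCP.

```bash
python3 - <<'E'
from h import *
import pickle
o,s,w=pickle.load(open('2.pkl','rb'))
P=wcloud(w,o);hsv=cv2.cvtColor(w['color'],cv2.COLOR_RGB2HSV)
m=np.zeros((480,640),bool);m[195:275,285:365]=1
m&=(abs(P[...,2]-150)<9)&(hsv[...,1]<60);q=P[m];print(len(q),np.percentile(q[:,2],[10,50,90]),cv2.minEnclosingCircle(q[:,:2].astype(np.float32)),q.mean(0))
# tab
m[:]=0;m[285:375,305:340]=1;m&=(hsv[...,1]>180)&(hsv[...,0]<14)&(P[...,2]>225)&(P[...,2]<290);q=P[m];print('tab',len(q),q.mean(0),q.min(0),q.max(0))
Q=cloud(s);h=cv2.cvtColor(s['color'],cv2.COLOR_RGB2HSV)
m[:]=0;m[185:220,280:316]=1;m&=(abs(Q[...,2]-135)<35)&(h[...,1]<60);q=Q[m];print('drum scene',len(q),q.mean(0),q.min(0),q.max(0))
t=q[q[:,2]>146];print(cv2.minEnclosingCircle(t[:,:2].astype(np.float32)))
e=np.array([603.5,-52]);d=e-o['ee_pos'][:2];print(o['tool_rot'][:2,:2].T@d)
E
```

```text
2076 [148.18651089 149.80994232 150.84420865] ((458.5516662597656, -41.46094512939453), 20.837310791015625) [455.21142169 -40.54530176 149.56250764]
tab 2309 [454.32873264 -40.4283185  269.85795499] [446.12836917 -49.01311956 245.80569973] [471.09705528 -33.62068784 279.3887682 ]
drum scene 528 [466.03408378 -41.57332851 142.42780097] [437.5272304  -63.72313194 112.25754363] [482.6953339  -20.31523726 169.26141713]
((458.0785217285156, -40.84773635864258), 21.189910888671875)
[-142.80259261   20.79494806]
```

```bash
python3 -m crank '[[[0,0,0.5,0,0.0105,0,-1],[0,0,0,0,0.0103,0,-1],[0,0,0,-0.018,0,0,-1],[0,0,0,-0.018,0,0,-1],[0,0,0,-0.018,0,0,-1],[0,0,0,-0.018,0,0,-1],[0,0,0,-0.018,0,0,-1],[0,0,0,-0.014,0,0,-1],[0,0,0,-0.014,0,0,-1],[0,0,0,-0.012,0,0,-1],[0,0,0,-0.012,0,0,-1],[0,0,0,0,0,0,-1],[0,0,0,0,0,0,-1],[0,0,0,0,0,0,-1]]]'
python3 - <<'E'
from h import *
import pickle
o=get_obs();f=grab_frame('scene');save('s3',f);g=grab_frame('top');save('t3',g);w=grab_frame('wrist');save('w3',w)
pickle.dump((o,dict(f),dict(w)),open('3.pkl','wb'))
d=np.array([603.5,-52])-o['ee_pos'][:2];print(o['ee_pos'],o['tool_rot'][:2,:2].T@d,o['wrist_force'])
a=cv2.resize(cv2.imread('pics/s3.png')[180:300,230:350],(400,400));b=cv2.imread('pics/w3.png')[80:480,120:520]
cv2.imwrite('pics/b3.png',np.hstack([a,b]))
E
```

```text
clock: 6.5
ee_pos: [602.2, -53.4, 267.1]
tool_rot: [[-0.975, 0.224, -0.001], [0.224, 0.975, 0.0], [0.001, 0.0, -1.0]]
wrist_force: [0.5, -0.4, -1.0]
opening: 0.125
finger_force: 58.8
[602.18190487 -53.37671971 267.09760798] [-0.97618216  1.63700946] [ 0.52536943 -0.37201641 -0.96900752]
```

View pics/b3.png

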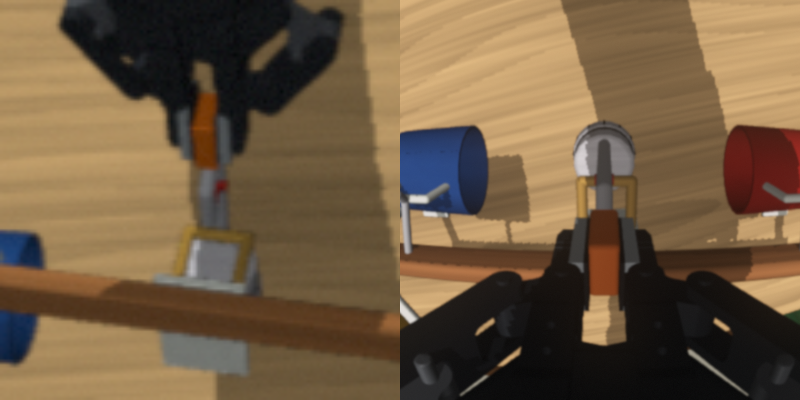

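```bash
python3 -m crank '[[[0,0,0,-0.001,0.001,0.0,-1],[0,0,0,0,0,0.006,-1],[0,0,0,0,0,0.006,-1],[0,0,0,0,0,0.006,-1],[0,0,0,0,0,0,-1],[0,0,0,0,0,0,-1]]]'; python3 -m crank '[[[0,0,0,0,0,0.002,-1],[0,0,0,0,0,0.002,-1],[0,0,0,0,0,0.002,-1],[0,0,0,0,0,0,-1]]]';python3 -m crank '[[[0,0,0,0,0,0.002,-1],[0,0,0,0,0,0.002,-1],[0,0,0,0,0,0.002,-1],[0,0,0,0,0,0,-1]]]'
```

```text
clock: 7.15
ee_pos: [603.5, -53.1, 248.7]
tool_rot: [[-0.974, 0.225, -0.001], [0.225, 0.974, -0.0], [0.001, -0.0, -1.0]]
wrist_force: [0.5, 0.2, -1.7]
opening: 0.131
finger_force: 58.7
clock: 7.48
ee_pos: [603.8, -53.0, 243.2]
tool_rot: [[-0.974, 0.225, 0.0], [0.225, 0.974, -0.0], [-0.0, 0.0, -1.0]]
wrist_force: [-0.1, 0.7, 3.9]
opening: 0.127
finger_force: 59.4
clock: 7.82
ee_pos: [603.5, -53.0, 236.9]
tool_rot: [[-0.974, 0.225, -0.001], [0.225, 0.974, 0.0], [0.001, -0.0, -1.0]]
wrist_force: [-3.0, 0.8, 2.1]
opening: 0.128
finger_force: 59.6
```

```bash
python3 -m crank '[[[0,0,0,0,0,0.002,-1],[0,0,0,0,0,0.002,-1],[0,0,0,0,0,0.002,-1],[0,0,0,0,0,0,-1]]]'; python3 -m crank '[[[0,0,0,0,0,0.002,-1],[0,0,0,0,0,0.002,-1],[0,0,0,0,0,0.001,-1],[0,0,0,0,0,0,-1]]]'
```

```text
clock: 8.15
ee_pos: [603.1, -52.9, 230.5]
tool_rot: [[-0.974, 0.225, -0.002], [0.225, 0.974, 0.0], [0.002, -0.0, -1.0]]
wrist_force: [-5.4, 1.2, -1.8]
opening: 0.127
finger_force: 59.0
clock: 8.48
ee_pos: [603.5, -53.0, 225.9]
tool_rot: [[-0.974, 0.225, -0.001], [0.225, 0.974, 0.0], [0.001, -0.0, -1.0]]
wrist_force: [-4.0, 0.4, -2.3]
opening: 0.132
finger_force: 59.1
```

```bash
python3 -m crank '[[[0,0,0,0,0,0.002,-1],[0,0,0,0,0,0.002,-1],[0,0,0,0,0,0,-1]]]';python3 -m crank '[[[0,0,0,0,0,0.001,-1],[0,0,0,0,0,0.001,-1],[0,0,0,0,0,0,-1]]]'
```

```text
clock: 8.73
ee_pos: [603.4, -53.0, 221.6]
tool_rot: [[-0.974, 0.225, -0.001], [0.225, 0.974, 0.0], [0.001, -0.0, -1.0]]
wrist_force: [-4.4, 1.6, -4.9]
opening: 0.133
finger_force: 58.6
clock: 8.98
ee_pos: [603.5, -53.0, 219.9]
tool_rot: [[-0.974, 0.225, -0.001], [0.225, 0.974, 0.0], [0.001, -0.0, -1.0]]
wrist_force: [-4.4, 1.0, -4.6]
opening: 0.132
finger_force: 58.6
```

```bash
python3 -m crank '[[[0,0,0,0,0,0.001,-1],[0,0,0,0,0,0.001,-1],[0,0,0,0,0,0,-1],[0,0,0,0,0,0,-1]]]'
```

```text
clock: 9.32
ee_pos: [604.3, -53.1, 218.5]
tool_rot: [[-0.974, 0.225, 0.001], [0.225, 0.974, -0.0], [-0.001, 0.0, -1.0]]
wrist_force: [-0.5, -0.3, -2.9]
opening: 0.129
finger_force: 59.5
```

```bash
python3 -m crank '[[[0,0,0,0,0,0.001,-1],[0,0,0,0,0,0,-1],[0,0,0,0,0,0,-1]]]'
```

```text
clock: 9.57
ee_pos: [603.9, -53.1, 217.4]
tool_rot: [[-0.974, 0.225, 0.0], [0.225, 0.974, -0.0], [-0.0, -0.0, -1.0]]
wrist_force: [-0.5, -0.4, -2.4]
opening: 0.127
finger_force: 59.5
```

The lateral force has gone, so the gate has snapped shut. Next is the tug upward.

```bash
python3 -m crank '[[[0,0,0,0,0,0,-1],[0,0,0,0,0,-0.003,-1],[0,0,0,0,0,-0.003,-1],[0,0,0,0,0,-0.003,-1],[0,0,0,0,0,-0.003,-1],[0,0,0,0,0,-0.001,-1],[0,0,0,0,0,0,-1],[0,0,0,0,0,0,-1]]]'; python3 -m crank '[[[0,0,0,0,0,-0.001,-1],[0,0,0,0,0,-0.001,-1],[0,0,0,0,0,0,-1]]]'
```

```text
clock: 10.23
ee_pos: [603.8, -53.0, 230.3]
tool_rot: [[-0.974, 0.225, 0.0], [0.225, 0.974, 0.0], [-0.0, 0.0, -1.0]]
wrist_force: [0.0, -0.2, -2.1]
opening: 0.127
finger_force: 59.5
clock: 10.48
ee_pos: [603.8, -53.0, 232.4]
tool_rot: [[-0.974, 0.225, 0.0], [0.225, 0.974, -0.0], [-0.0, -0.0, -1.0]]
wrist_force: [0.6, -0.3, -2.2]
opening: 0.127
finger_force: 59.5
```

```bash
python3 -m crank '[[[0,0,0,0,0,-0.0006,-1],[0,0,0,0,0,0,-1],[0,0,0,0,0,0,-1]]]'
```

```text
clock: 10.73
ee_pos: [603.8, -53.0, 232.9]
tool_rot: [[-0.974, 0.225, -0.0], [0.225, 0.974, -0.0], [-0.0, -0.0, -1.0]]
wrist_force: [-0.7, 0.2, -2.2]
opening: 0.126
finger_force: 59.5
```

```bash
python3 -m crank '[[[0,0,0,0,0,-0.0007,-1],[0,0,0,0,0,0,-1],[0,0,0,0,0,0,-1]]]'; python3 -m crank '[[[0,0,0,0,0,-0.0007,-1],[0,0,0,0,0,0,-1],[0,0,0,0,0,0,-1]]]'
```

```text
clock: 10.98
ee_pos: [603.8, -53.0, 233.7]
tool_rot: [[-0.974, 0.225, 0.0], [0.225, 0.974, -0.0], [-0.0, -0.0, -1.0]]
wrist_force: [0.0, -0.3, -1.7]
opening: 0.129
finger_force: 59.5
clock: 11.23
ee_pos: [603.7, -53.0, 234.3]
tool_rot: [[-0.974, 0.225, -0.0], [0.225, 0.974, -0.0], [0.0, -0.0, -1.0]]
wrist_force: [-0.1, -0.3, -3.1]
opening: 0.128
finger_force: 59.4
```

```bash
python3 -m crank '[[[0,0,0,0,0,-0.0007,-1],[0,0,0,0,0,0,-1],[0,0,0,0,0,0,-1]]]'
```

```text
clock: 11.48
ee_pos: [603.7, -53.0, 234.8]
tool_rot: [[-0.974, 0.225, -0.0], [0.225, 0.974, -0.0], [0.0, -0.0, -1.0]]
wrist_force: [0.1, -0.4, -6.9]
opening: 0.126
finger_force: 58.6
```

The tug is confirmed, with about 5 N on the shut gate. I'll add a touch more, then lower it.

```bash
python3 -m crank '[[[0,0,0,0,0,-0.0003,-1],[0,0,0,0,0,0,-1],[0,0,0,0,0,0,-1]]]'; python3 -m crank '[[[0,0,0,0,0,0.004,-1],[0,0,0,0,0,0.004,-1],[0,0,0,0,0,0.004,-1],[0,0,0,0,0,0.004,-1],[0,0,0,0,0,0.003,-1],[0,0,0,0,0,0.001,-1],[0,0,0,0,0,0,-1],[0,0,0,0,0,0,-1]]]';python3 -m crank '[[[0,0,0,0,0,0.0007,-1],[0,0,0,0,0,0,-1],[0,0,0,0,0,0,-1]]]'
```

```text
clock: 11.73
ee_pos: [603.6, -53.0, 235.0]
tool_rot: [[-0.974, 0.225, -0.001], [0.225, 0.974, -0.0], [0.0, -0.0, -1.0]]
wrist_force: [0.4, -0.8, -10.4]
opening: 0.132
finger_force: 58.3
clock: 12.4
ee_pos: [603.8, -53.0, 215.4]
tool_rot: [[-0.974, 0.225, 0.0], [0.225, 0.974, -0.0], [-0.0, 0.0, -1.0]]
wrist_force: [0.5, -0.0, -1.6]
opening: 0.13
finger_force: 59.4
clock: 12.65
ee_pos: [603.8, -53.0, 214.7]
tool_rot: [[-0.974, 0.225, 0.0], [0.225, 0.974, -0.0], [-0.0, -0.0, -1.0]]
wrist_force: [-0.2, 0.1, -2.1]
opening: 0.132
finger_force: 59.4
```

```bash
python3 -m crank '[[[0,0,0,0,0,0.0007,-1],[0,0,0,0,0,0,-1],[0,0,0,0,0,0,-1]]]'; python3 -m crank '[[[0,0,0,0,0,0.0005,-1],[0,0,0,0,0,0,-1],[0,0,0,0,0,0,-1]]]'
```

```text
clock: 12.9
ee_pos: [603.8, -53.0, 213.9]
tool_rot: [[-0.974, 0.225, -0.0], [0.225, 0.974, -0.0], [0.0, -0.0, -1.0]]
wrist_force: [-0.2, 0.3, -2.4]
opening: 0.13
finger_force: 59.4
clock: 13.15
ee_pos: [603.8, -53.0, 213.4]
tool_rot: [[-0.974, 0.225, -0.0], [0.225, 0.974, -0.0], [0.0, -0.0, -1.0]]
wrist_force: [0.5, 0.2, -1.8]
opening: 0.128
finger_force: 59.4
```

```bash
python3 -m crank '[[[0,0,0,0,0,0.0005,-1],[0,0,0,0,0,0,-1],[0,0,0,0,0,0,-1]]]'
```

```text
clock: 13.4
ee_pos: [603.9, -53.0, 212.9]
tool_rot: [[-0.974, 0.225, 0.0], [0.225, 0.974, -0.0], [-0.0, 0.0, -1.0]]
wrist_force: [0.4, -0.7, -0.6]
opening: 0.13
finger_force: 59.4
```

```bash
python3 -m crank '[[[0,0,0,0,0,0,-0.7],[0,0,0,0,0,0,-0.65],[0,0,0,0,0,0,-0.6],[0,0,0,0,0,0,-0.5],[0,0,0,0,0,0,-0.4],[0,0,0,0,0,0,-0.3],[0,0,0,0,0,0,-0.2],[0,0,0,0,0,0,-0.1],[0,0,0,0,0,0,0],[0,0,0,0,0,0,0],[0,0,0,0,0,0,0],[0,0,0,0,0,0,0]]]'
python3 - <<'E'
from h import *
f=grab_frame('scene');save('s5',f);w=grab_frame('wrist');save('w5',w)
a=cv2.resize(cv2.imread('pics/s5.png')[180:300,230:350],(400,400));b=cv2.imread('pics/w5.png')[80:480,120:520]
cv2.imwrite('pics/b5.png',np.hstack([a,b]))
E
```

```text
clock: 14.4
ee_pos: [603.8, -53.0, 212.9]
tool_rot: [[-0.974, 0.225, -0.0], [0.225, 0.974, -0.0], [-0.0, -0.0, -1.0]]
wrist_force: [0.5, -0.7, -0.6]
opening: 0.5
finger_force: 0.0
```

View pics/b5.png

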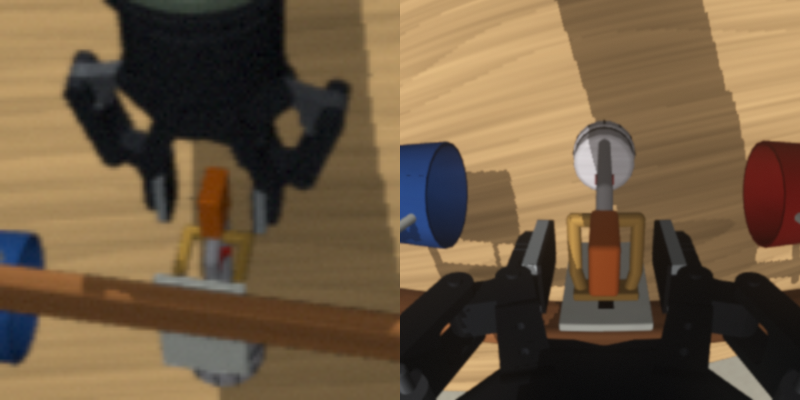

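The timer hangs on the eye with its tab upright at about (215,205) in the left half. The pads are clear on both sides. I'll rise, let it settle and check.

```bash
python3 -m crank '[[[0,0,0,0,0,-0.005,0],[0,0,0,0,0,-0.01,0],[0,0,0,0,0,-0.02,0],[0,0,0,0,0,-0.02,0],[0,0,0,0,0,-0.02,0],[0,0,0,0,0,-0.02,0],[0,0,0,0.03,0,0,0],[0,0,0,0.03,0,0,0],[0,0,0,0.03,0,0,0],[0,0,0,0,0,0,0],[0,0,0,0,0,0,0],[0,0,0,0,0,0,0],[0,0,0,0,0,0,0],[0,0,0,0,0,0,0],[0,0,0,0,0,0,0],[0,0,0,0,0,0,0],[0,0,0,0,0,0,0],[0,0,0,0,0,0,0],[0,0,0,0,0,0,0],[0,0,0,0,0,0,0]]]'
python3 - <<'E'
from h import *
def tab(f):
    P=cloud(f);h=cv2.cvtColor(f['color'],cv2.COLOR_RGB2HSV);m=(h[...,0]<16)&(h[...,1]>200)&(P[...,2]>165)&(P[...,2]<215)&(abs(P[...,0]-603)<30)&(abs(P[...,1]+52)<30);q=P[m];return len(q),q.mean(0).round(1),q.min(0).round(1),q.max(0).round(1)
f=grab_frame('scene');print(tab(f))
for i in range(6): g=grab_frame('scene');
print(tab(g));save('s6',g)
cv2.imwrite('pics/b6.png',cv2.resize(cv2.imread('pics/s6.png')[180:300,230:350],(480,480)))
E
```

```text
clock: 16.17
ee_pos: [516.1, -32.8, 307.9]
tool_rot: [[-0.974, 0.225, -0.0], [0.225, 0.974, -0.0], [0.0, -0.0, -1.0]]
wrist_force: [-0.3, -0.4, 0.6]
opening: 0.503
finger_force: 0.0
(66, array([612.9, -54.5, 204.3]), array([606.4, -60.5, 191.9]), array([615.4, -47.6, 214.9]))
(67, array([612.4, -54.2, 204.2]), array([599.2, -60.5, 190.3]), array([615.8, -45.9, 214.7]))
```

View pics/b6.png

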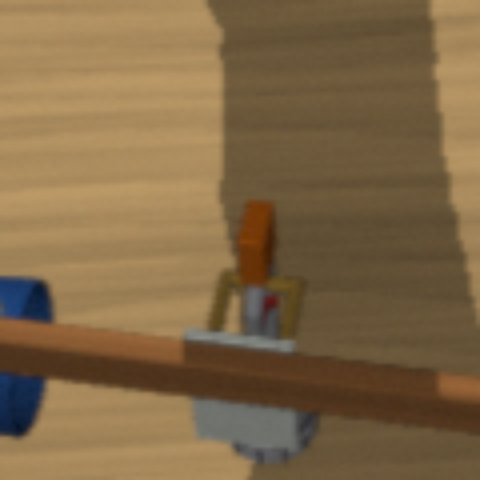

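The timer hangs upright and still, with the red gate shut at about (270,300), so I'll hand in.

```bash
python3 -c "
from station import robot
print(robot.close_job())"
```

```text
the job is handed in; nothing more can be done
None
```

The timer hangs upright and still on the eye with the gate shut; the tug put roughly 5–8 N on the shut gate from inside, the arm is clear, and the job is handed in (no verdict was returned).

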